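# Fill the last bay of the desk tray and skim the rim

## Task

The wooden desk tray has to slide into a shallow drawer, so nothing may stick up above its rim. Fill its empty middle bay with the stapler or the tape dispenser, whichever stays below the rim, by setting it down (not dropping it) upright on the bay's floor and letting go, and leave the other things where they are. Then check by touch: sweep the fingertips over the tray about a centimetre above the rim, from over the bay at the red-capped end, across the middle, to over the bay at the other end.

Things in the scene. Friction and masses are not known exactly. Their poses are not given: they have to be found in the camera images.
- tray: fixed open tray of light wood, 184 (x) x 284 (y) mm, rim 60 mm high; origin: centre of underside, z up. Floor 5 mm thick. Three bays in a row along y, divided by 5 mm walls as high as the rim: the empty middle bay, centred on the origin, 172 (x) x 96 (y) mm; those centred at y = +94 mm (white cards) and -94 mm (yellow notes) are packed, fixed, below the rim. The +y end wall has a red cap.
- stapler: black stapler, loose, 0.28 kg, 150 (x) x 36 (y) x 45 mm high, rigid; origin at the centre of its underside, x along its length, z up. Over its middle the base is 36 mm wide up to 10 mm height; the upper arm, by which it can be gripped across y, is 28 mm wide between 28 and 45 mm height.
- tape_dispenser: black weighted tape dispenser with a pale roll, loose, 0.62 kg, 35 (x) x 144 (y) x 72 mm high; origin at the centre of its underside, y along its length, z up
- stamp: bystander: hand stamp with a red-brown turned knob on a small wooden block, loose, 24 (x) x 48 (y) x 69 mm high; origin at the centre of its underside

How it is judged:
By the outcome, as a careful person would: the job done as asked, in the order asked, and still so for the second after the job is handed in, with the robot touching nothing.
It also fails if it takes over 53 s, if anything falls off the work surface, if the arm or the gripper's body presses on something with over 40 N, if the wrist force passes 120 N, or if a joint passes its speed limit or range.

## Robot

A 6-joint arm with a two-finger parallel gripper is mounted at the origin on the work surface; the furniture and walls round the work are solid. World frame = base frame: x ahead of the robot, y to its left, z up, the work surface at z = 0. Lengths are in mm, angles in degrees, forces in N, time in s.
With the tool pointing down it reaches from about 300 to 850 mm from the base axis. Payload 4.2 kg.
Tool frame: the origin (TCP) lies on the centre line of the jaws, within the pads' length; the fingertips stand 8 mm ahead of it and the grasp point (between the pads) lies 11 mm behind it; z points along the fingers, y is the line along which they close (so a half turn about z gives the same grasp; the last joint's range is limited). The gripper opens to 91 mm and grips with 3 to 60 N. Pads are 32 mm wide; open, the fingers measure 118 mm over their backs; the gripper's body (76 mm by 178 mm) begins 60 mm behind the grasp point.
Start: joints at [73.854, 18.312, 89.639, -0, 72.044, -1.146], TCP at [148.823, 555.423, 221.976] pointing down, gripper open.
Joint ranges: [-177.97, 177.97], [-48.28, 115.42], [12.27, 149.76], [-77.06, 257.06], [2.81, 150.46], [-146.56, 146.56]. Speed limits (degrees/s): [147.25, 147.25, 180, 180, 180, 180].

## Interface

Orientations are given as [roll, pitch, yaw] about the fixed x, y, z axes, in that order (R = Rz(yaw) Ry(pitch) Rx(roll)).
In Python, from workcell import telemetry, eyes, ticket gives the robot as it stands. The module is installed in compiled form; this text tells all that it offers.
- The arm moves only by the shell command python3 -m crank 'ROWS' [OPENING] [FORCE]. ROWS is JSON, a list of rows, each an object of numbers: "dx", "dy", "dz": the shift along the world's x, y, z normalised to -1 to 1, where 1 is 80 cm; "yaw": the turn about the world's z normalised to -1 to 1, where 1 is 5 degrees. A call has 1 to 10 rows; each row shifts and turns the commanded pose from where the row before left it; what a row does not reach is not made up. A row lasts 1/8 s, in which the tool goes at most 62.5 mm and 10.7 degrees, less where a joint would pass 70% of its speed; a pose out of reach is approached as far as the arm can. A call with a number of a shift or a turn outside -1 to 1 is refused whole. A call with a gripper value outside its range is refused whole. OPENING is the opening, from 0 (shut) to 1 (fully open), set as the call begins (- or left out, the last holds). The fingers move at their own pace and stop on an object; FORCE is the grip in N (left out, the last holds). Time passes only in rows, so rows that do not move let the fingers close. It gives the time, the measured TCP pose, the force, the opening and the grip force at its end, in the units of the state.
- telemetry.state(): the state, without advancing time (a new reading comes with each control period).
- eyes.grab_frame(name): name is "scene" or "top" or "wrist"; returns the picture (384x512x3 uint8, red, green, blue); there is no depth.
- eyes.calibration(name): a dict with "camera_matrix" (3x3 intrinsics, pixels), "world_from_camera" (4x4, takes a point from camera to world coordinates). Camera axes: x right, y down, z forward; pixel columns grow to the right and rows downward; lengths in mm; the calibration is good to about 2 mm. A picture is of the moment at which its call begins: read the wrist's pose just before it. calibration takes no time and is no camera call; for the wrist camera it gives the pose at the moment of the call.
- ticket.job_done(): hands the job in; it is judged then, once.
The state is a dict: "time_s": time; "qpos": joint angles; "qvel": joint speeds; "effort": joint torques, N m; "ee_pos": TCP position; "ee_rot": TCP orientation; "force": force on the tool from outside, world axes, zero at the start; "torque": the same for the moment, N m; "gripper_width": finger opening in mm; "gripper_force": force on a finger pad.
Only numpy, scipy, OpenCV 4.12 (cv2) and the standard library are available. Lean on these libraries where they do the work, as an engineer would, in place of code of your own. Each camera call takes 0.05 s, during which the arm holds its last target. There are 200 camera calls.

## Working session

There is one attempt and no reset: what is moved stays moved. The work goes in short steps, Python scripts to look and compute and a shell command to move; the robot and the scene stay as the last step left them, time stands still between calls to the robot, and variables do not carry over. Pictures are saved under pics/ and viewed, at most 10 in all, crops included, and the job is handed in when it is done.

```bash
mkdir -p pics
python3 - <<'E'
from workcell import telemetry, eyes
import cv2,numpy as np
for n in("top","scene"):
    f=eyes.grab_frame(n); cv2.imwrite(f"pics/{n}0.png",cv2.resize(f[:,:,::-1],(800,600),interpolation=cv2.INTER_CUBIC))
    c=eyes.calibration(n); print(n,np.round(c["camera_matrix"],1).tolist(),np.round(c["world_from_camera"],3).tolist())
print(telemetry.state())
E
```

```text
top [[385.7, 0.0, 255.4], [0.0, 385.7, 187.5], [0.0, 0.0, 1.0]] [[0.022, -0.984, 0.177, 194.063], [-1.0, -0.02, 0.013, -66.342], [-0.009, -0.177, -0.984, 889.435], [0.0, 0.0, 0.0, 1.0]]
scene [[420.0, 0.0, 248.2], [0.0, 420.0, 186.7], [0.0, 0.0, 1.0]] [[0.571, 0.569, -0.591, 1035.642], [0.821, -0.407, 0.401, -513.978], [-0.012, -0.715, -0.699, 812.238], [0.0, 0.0, 0.0, 1.0]]
{'time_s': 0.1, 'qpos': array([ 7.38534707e+01,  1.83472413e+01,  8.96992154e+01, -4.47688280e-04,
        7.20423040e+01, -1.14323918e+00]), 'qvel': array([-0.05761998, -0.14700774, -0.11964985,  0.04677407, -0.05595138,
        0.01469574]), 'effort': array([-1.33598161e-03, -4.13328266e+01, -2.32506108e+01,  7.27978698e-02,
        4.22447501e-02, -6.03528611e-05]), 'ee_pos': array([148.70909779, 554.99286107, 221.21307698]), 'ee_rot': array([-1.79911248e+02, -1.34537006e-03,  1.64996847e+02]), 'force': array([-0.43942466, -0.23688266,  0.50920884]), 'torque': array([ 0.00573447, -0.03577128, -0.0029452 ]), 'gripper_force': 0.0, 'gripper_width': 91.13594952237776}
```

View pics/top0.png

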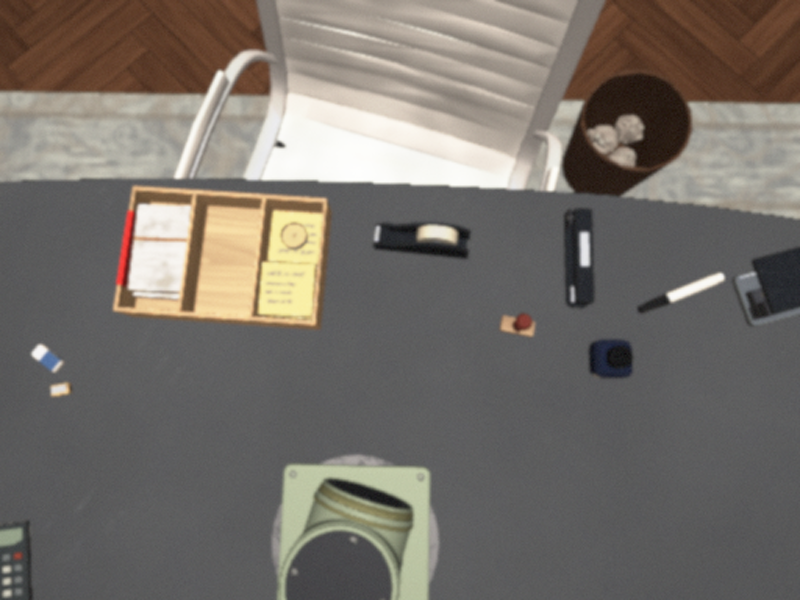

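View pics/scene0.png

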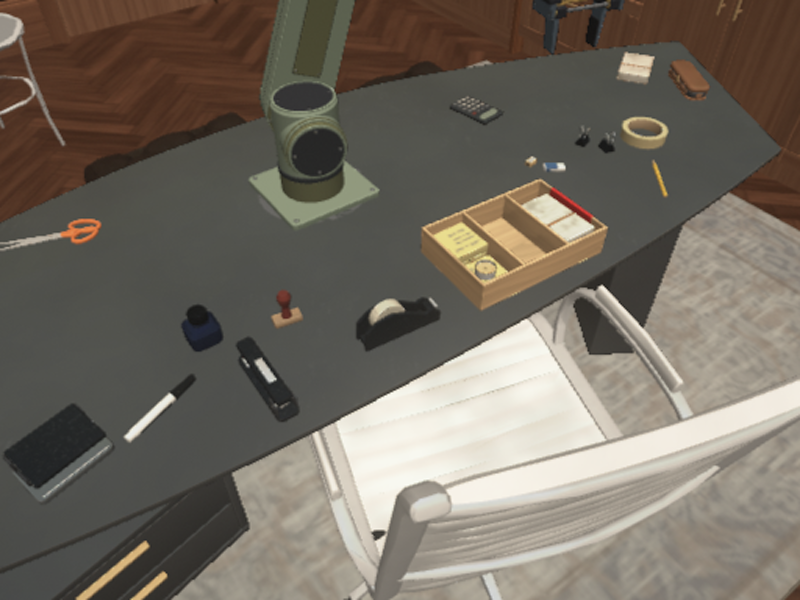

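The top view shows the tray (rim corners at about (134,187), (328,200), (320,325), (114,310)). The stapler spans (566-592, 210-304). The dispenser lies between them, and the stamp is at (518,325).

```bash
cat > h.py <<'E'
from workcell import telemetry, eyes
import cv2,numpy as np
def bp(cal,px,z):
    K=cal["camera_matrix"];T=cal["world_from_camera"]
    d=np.c_[np.atleast_2d(px),np.ones(len(np.atleast_2d(px)))]@np.linalg.inv(K).T@T[:3,:3].T
    o=T[:3,3]; return (o+d*((z-o[2])/d[:,2])[:,None])[:,:2]
E
python3 - <<'E'
from h import *
c=eyes.calibration("top"); s=.64
P=bp(c,np.array([[134,187],[328,200],[320,325],[114,310]])*s,60);print(P.round(),P.mean(0).round(1))
e=P[0]-P[1]+P[3]-P[2];print("tray y axis yaw",np.degrees(np.arctan2(e[1],e[0]))-90,np.linalg.norm(P[0]-P[1]),np.linalg.norm(P[0]-P[3]))
f=eyes.grab_frame("top")
crop=f[120:215,225:395]; cv2.imwrite("pics/crop1.png",cv2.resize(cv2.convertScaleAbs(crop[:,:,::-1],alpha=2),None,fx=4.5,fy=4.5,interpolation=cv2.INTER_CUBIC))
m=(f.max(2)<42).astype(np.uint8); m[:, :355]=0;m[:,385:]=0;m[:125]=0;m[205:]=0
pts=np.argwhere(m)[:,::-1].astype(np.float32);r=cv2.minAreaRect(pts);print(r,len(pts))
B=cv2.boxPoints(r)
for z in(0,25,45):print(z,bp(c,B,z).round().tolist(),bp(c,B,z).mean(0).round(1))
E
```

```text
[[491. 332.]
 [477.  50.]
 [296.  53.]
 [311. 342.]] [393.7 194.4]
tray y axis yaw -2.9415436624048965 282.84523544143127 180.8555034545387
((368.0230407714844, 165.68463134765625), (59.16456985473633, 9.054537773132324), 82.87498474121094) 165
0 [[482.0, -302.0], [485.0, -324.0], [343.0, -336.0], [340.0, -315.0]] [ 412.6 -319.3]
25 [[474.0, -295.0], [477.0, -316.0], [339.0, -329.0], [336.0, -308.0]] [ 406.5 -312.2]
45 [[467.0, -290.0], [471.0, -311.0], [336.0, -323.0], [333.0, -303.0]] [ 401.6 -306.5]
```

View pics/crop1.png

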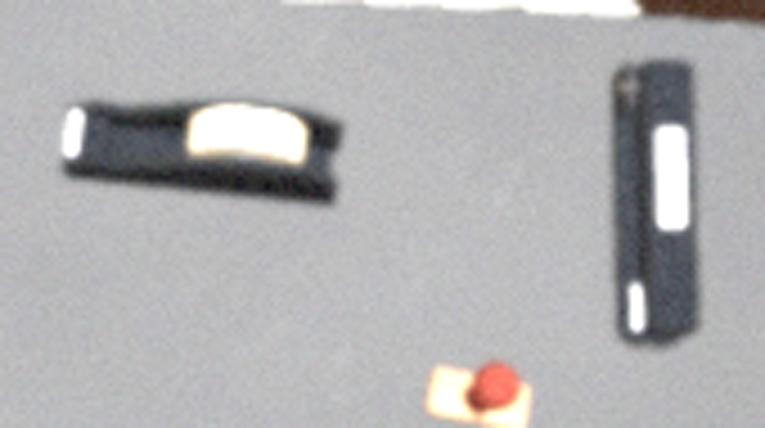

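The crop shows the stapler's arm top running from about (666,63) to (672,335), so it lies nearly along world x. I'll move above it and look closer.

```bash
python3 -m crank '[{"dx":0.04,"dy":-0.063,"yaw":1},{"dx":0.04,"dy":-0.063,"yaw":1},{"dx":0.04,"dy":-0.063,"yaw":1},{"dx":0.04,"dy":-0.063},{"dx":0.04,"dy":-0.063},{"dx":0.04,"dy":-0.063},{"dx":0.04,"dy":-0.063},{"dx":0.04,"dy":-0.063},{"dx":0.04,"dy":-0.063}]'
python3 -m crank '[{"dx":-0.008,"dy":-0.074},{"dx":-0.008,"dy":-0.074},{"dx":-0.008,"dy":-0.074},{"dx":-0.008,"dy":-0.074},{"dx":-0.008,"dy":-0.074},{"dx":-0.008,"dy":-0.074},{"dx":-0.008,"dy":-0.074},{}]'
python3 - <<'E'
from h import *
c=eyes.calibration("top")
a=np.array([[666,63],[672,335],[671,178]])/4.5+[225,120]
P=bp(c,a,45);print(P,np.degrees(np.arctan2(*(P[0]-P[1])[::-1])))
c=eyes.calibration("wrist");f=eyes.grab_frame("wrist")
np.save("w1.npy",f)
cv2.imwrite("pics/w1.png",cv2.resize(cv2.convertScaleAbs(f[:,:,::-1],alpha=1.5),(800,600)))
print(np.round(c["world_from_camera"],2).tolist(),c["camera_matrix"].round(1).tolist())
s=telemetry.state();print(s["ee_pos"],s["ee_rot"],s["qpos"])
E
```

```text
[[ 474.91866444 -320.10206279]
 [ 335.5782334  -318.62650466]
 [ 415.06107446 -320.69464153]] -0.606716171582141
[[0.26, 0.93, 0.25, 77.72], [0.97, -0.25, -0.07, 576.12], [-0.0, 0.26, -0.97, 382.92], [0.0, 0.0, 0.0, 1.0]] [[286.3, 0.0, 255.4], [0.0, 286.3, 189.0], [0.0, 0.0, 1.0]]
[148.7453704  555.13544674 221.45079838] [-1.79941009e+02 -1.82941736e-03  1.64998776e+02] [ 7.38533370e+01  1.83367068e+01  8.96797252e+01  6.83076806e-04
  7.20425837e+01 -1.14565095e+00]validation failed for argument at $[0]...
validation failed for argument at $[0]...
```

View pics/w1.png

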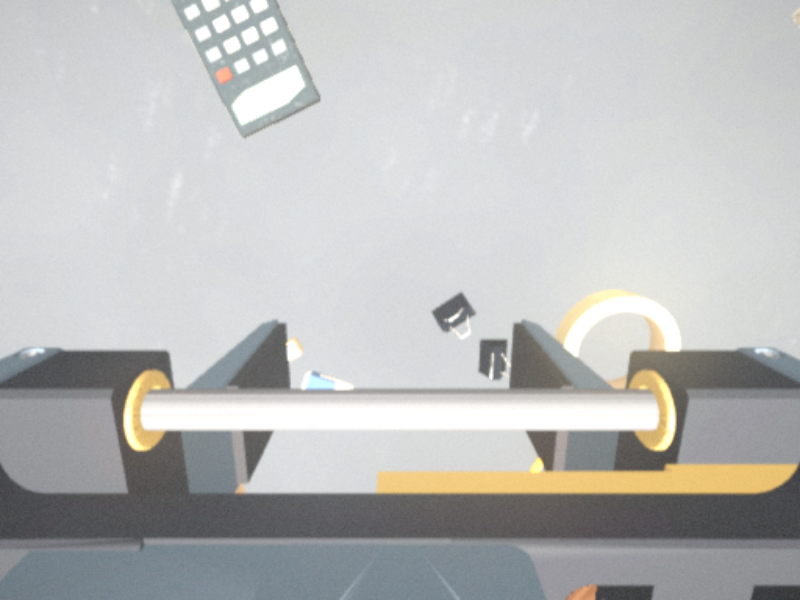

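The move was refused, and the wrist view shows only the start spot (calculator, clips, tape ring). I'll retry with all four keys in every row.

```bash
python3 -m crank '[{"dx":0.04,"dy":-0.063,"dz":0,"yaw":1},{"dx":0.04,"dy":-0.063,"dz":0,"yaw":1},{"dx":0.04,"dy":-0.063,"dz":0,"yaw":1},{"dx":0.04,"dy":-0.063,"dz":0,"yaw":0},{"dx":0.04,"dy":-0.063,"dz":0,"yaw":0},{"dx":0.04,"dy":-0.063,"dz":0,"yaw":0},{"dx":0.04,"dy":-0.063,"dz":0,"yaw":0},{"dx":0.04,"dy":-0.063,"dz":0,"yaw":0},{"dx":0.04,"dy":-0.063,"dz":0,"yaw":0}]'
```

```text
time_s: 1.32
ee_pos: [437.6, 100.1, 222.1]
ee_rot: [180.0, 0.0, 180.0]
force: [1.2, 1.0, -0.5]
gripper_width: 91.0
gripper_force: 0.0
```

```bash
python3 -m crank '[{"dx":-0.008,"dy":-0.074,"dz":0,"yaw":0},{"dx":-0.008,"dy":-0.074,"dz":0,"yaw":0},{"dx":-0.008,"dy":-0.074,"dz":0,"yaw":0},{"dx":-0.008,"dy":-0.074,"dz":0,"yaw":0},{"dx":-0.008,"dy":-0.074,"dz":0,"yaw":0},{"dx":-0.008,"dy":-0.074,"dz":0,"yaw":0},{"dx":-0.008,"dy":-0.074,"dz":0,"yaw":0},{"dx":0,"dy":0,"dz":0,"yaw":0}]'
python3 - <<'E'
from h import *
c=eyes.calibration("wrist");f=eyes.grab_frame("wrist")
np.save("w2.npy",f)
cv2.imwrite("pics/w2.png",cv2.resize(cv2.convertScaleAbs(f[:,:,::-1],alpha=1.5),(800,600)))
np.savez("w2c.npz",**c)
s=telemetry.state();print(s["ee_pos"],s["ee_rot"],s["qpos"])
E
```

```text
time_s: 2.33
ee_pos: [391.3, -316.0, 221.5]
ee_rot: [-180.0, -0.0, 179.7]
force: [-0.1, 0.8, 0.1]
gripper_width: 91.1
gripper_force: 0.0
[ 391.4286181  -313.77072516  221.4495237 ] [ 1.79934244e+02 -4.06778840e-02  1.79799801e+02] [-4.00452992e+01  1.17581618e+01  9.88815030e+01  2.60853933e-02
  6.94336993e+01 -1.29854256e+02]
```

View pics/w2.png

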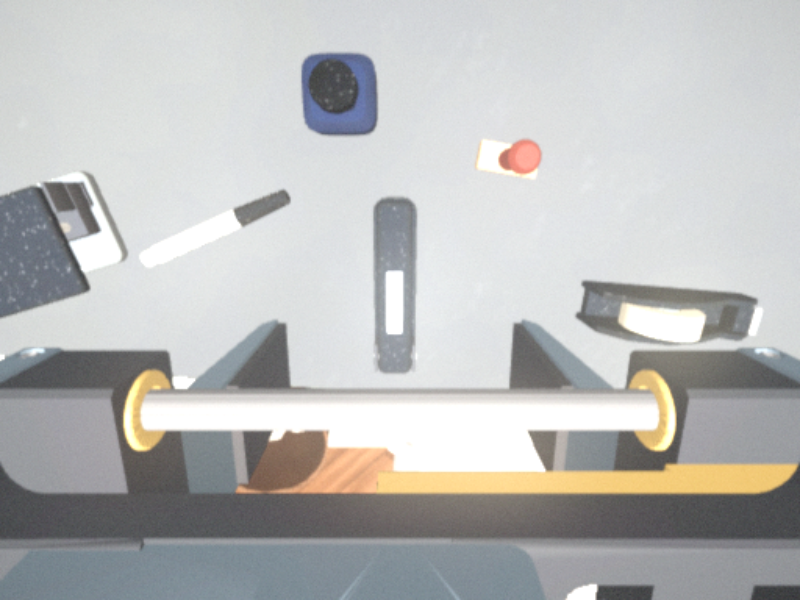

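The wrist view shows the stapler centred on column 395, rows 198-372, clear of the other things.

Run:
```python
from h import *
c=dict(np.load("w2c.npz"))
for z in(10,45):
    P=bp(c,np.array([[395,198],[395,372],[375,285],[416,285]])*.64,z);print(z,P.round(1).tolist(),P[:2].mean(0),np.degrees(np.arctan2(*(P[1]-P[0])[::-1])))
```

```text
10 [[336.4, -317.1], [490.6, -318.3], [409.3, -334.8], [409.5, -299.6]] [ 413.45729538 -317.66264793] -0.4483155605316152
45 [[334.6, -316.7], [474.4, -317.8], [400.8, -332.8], [400.9, -300.9]] [ 404.48757119 -317.29308078] -0.448315560531595
```

```bash
python3 -m crank '[{"dx":0.021,"dy":-0.007,"dz":-0.05,"yaw":0},{"dx":0,"dy":0,"dz":-0.05,"yaw":0},{"dx":0,"dy":0,"dz":-0.05,"yaw":0},{"dx":0,"dy":0,"dz":-0.05,"yaw":0},{"dx":0,"dy":0,"dz":-0.025,"yaw":0},{"dx":0,"dy":0,"dz":-0.019,"yaw":0},{"dx":0,"dy":0,"dz":0,"yaw":0}]' && python3 -m crank '[{"dx":0,"dy":0,"dz":0,"yaw":0},{"dx":0,"dy":0,"dz":0,"yaw":0},{"dx":0,"dy":0,"dz":0,"yaw":0},{"dx":0,"dy":0,"dz":0,"yaw":0},{"dx":0,"dy":0,"dz":0,"yaw":0},{"dx":0,"dy":0,"dz":0,"yaw":0}]' 0 30
```

```text
time_s: 3.25
ee_pos: [408.6, -317.0, 26.2]
ee_rot: [179.9, -0.1, -179.9]
force: [-0.1, -0.5, -0.4]
gripper_width: 90.9
gripper_force: 0.0
time_s: 4.0
ee_pos: [408.8, -318.2, 26.8]
ee_rot: [180.0, -0.0, 180.0]
force: [-0.2, -0.3, -0.3]
gripper_width: 34.2
gripper_force: 0.0
```

```bash
python3 -m crank '[{"dx":0,"dy":0,"dz":0,"yaw":0},{"dx":0,"dy":0,"dz":0,"yaw":0},{"dx":0,"dy":0,"dz":0,"yaw":0}]'; python3 -m crank '[{"dx":0,"dy":0,"dz":0.02,"yaw":0},{"dx":0,"dy":0,"dz":0.05,"yaw":0},{"dx":0,"dy":0,"dz":0.06,"yaw":0},{"dx":0,"dy":0,"dz":0.06,"yaw":0},{"dx":0,"dy":0,"dz":0.03,"yaw":0},{"dx":0,"dy":0,"dz":0,"yaw":0}]'
```

```text
time_s: 4.38
ee_pos: [409.0, -318.4, 26.8]
ee_rot: [-180.0, 0.0, 180.0]
force: [0.2, -0.4, 0.1]
gripper_width: 27.3
gripper_force: 30.0
time_s: 5.12
ee_pos: [409.3, -318.4, 204.1]
ee_rot: [-179.9, 0.1, -180.0]
force: [0.1, 0.1, -3.1]
gripper_width: 27.5
gripper_force: 30.0
```

```bash
python3 -m crank '[{"dx":0,"dy":0.04,"dz":0.01,"yaw":0},{"dx":0,"dy":0.07,"dz":0.01,"yaw":0},{"dx":0,"dy":0.07,"dz":0.01,"yaw":0},{"dx":-0.005,"dy":0.07,"dz":0,"yaw":-0.3},{"dx":-0.005,"dy":0.07,"dz":0,"yaw":-0.3},{"dx":-0.005,"dy":0.07,"dz":0,"yaw":0},{"dx":-0.004,"dy":0.07,"dz":0,"yaw":0},{"dx":0,"dy":0.07,"dz":0,"yaw":0},{"dx":0,"dy":0.07,"dz":0,"yaw":0},{"dx":0,"dy":0.04,"dz":0,"yaw":0}]' && python3 -m crank '[{"dx":0,"dy":0,"dz":0,"yaw":0},{"dx":0,"dy":0,"dz":0,"yaw":0}]'
python3 - <<'E'
from h import *
c=eyes.calibration("wrist");f=eyes.grab_frame("wrist")
cv2.imwrite("pics/w3.png",cv2.resize(f[:,:,::-1],(800,600)))
np.savez("w3c.npz",**c)
E
```

```text
time_s: 6.38
ee_pos: [392.1, 195.8, 224.6]
ee_rot: [-179.9, -0.2, 177.1]
force: [-0.2, -1.0, -2.4]
gripper_width: 27.0
gripper_force: 30.0
time_s: 6.62
ee_pos: [392.7, 193.0, 225.3]
ee_rot: [-179.9, -0.2, 177.0]
force: [-0.2, -0.2, -1.5]
gripper_width: 27.3
gripper_force: 30.0
```

View pics/w3.png

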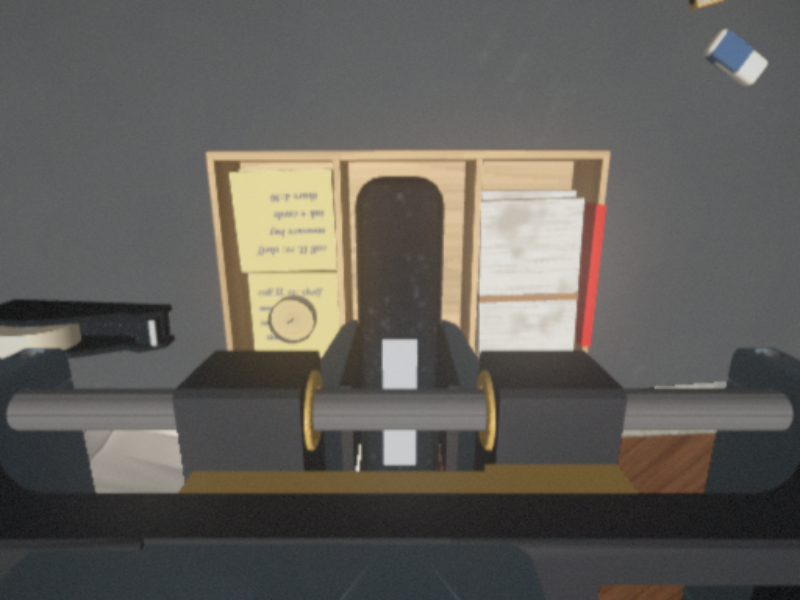

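The wrist view shows the tray's near rim corners at (207,153) and (610,152). The dividers cross the near rim at about columns 341 and 478, and the held stapler is straight, with its near end at (400,177).

Run:
```python
from h import *
c=dict(np.load("w3c.npz")); s=.64
P=bp(c,np.array([[207,152.5],[610,151.5],[338,160],[478.5,160]])*s,60);print(P.round(1))
for A in(P[:2],P[2:]):
    d=A[1]-A[0];n=np.linalg.norm(d);d/=n;print(n,np.degrees(np.arctan2(d[1],d[0]))-90,A.mean(0))
d=(P[1]-P[0])/np.linalg.norm(P[1]-P[0]);print("centre",P[:2].mean(0)+92*np.array([d[1],-d[0]]))
# stapler near end, underside z about 225.3-27+0..; base 10
print(bp(c,np.array([[400,177],[357,250],[443,250]])*s,225.3-27+10), bp(c,np.array([[400,177]])*s,225.3-27+45))
```

```text
[[297.   65.6]
 [311.1 346.1]
 [306.8 156.4]
 [311.9 254.7]]
280.92768039455075 -2.864564826430211 [304.03378027 205.85769364]
98.37504757501164 -2.9989146820229706 [309.36540634 205.54028908]
centre [395.91882222 201.25996953]
[[320.17401675 199.09005513]
 [347.65959499 180.32272615]
 [349.46294168 214.91275335]] [[320.08367351 199.06740627]]
```

```bash
python3 -m crank '[{"dx":0.001,"dy":0.0055,"dz":-0.04,"yaw":0},{"dx":0,"dy":0,"dz":-0.05,"yaw":0},{"dx":0,"dy":0,"dz":-0.05,"yaw":0},{"dx":0,"dy":0,"dz":-0.04,"yaw":0},{"dx":0,"dy":0,"dz":-0.03,"yaw":0},{"dx":0,"dy":0,"dz":-0.02,"yaw":0},{"dx":0,"dy":0,"dz":-0.005,"yaw":0},{"dx":0,"dy":0,"dz":0,"yaw":0}]' && python3 -m crank '[{"dx":0,"dy":0,"dz":-0.0015,"yaw":0},{"dx":0,"dy":0,"dz":-0.0015,"yaw":0},{"dx":0,"dy":0,"dz":-0.001,"yaw":0},{"dx":0,"dy":0,"dz":0,"yaw":0}]'
```

```text
time_s: 7.68
ee_pos: [394.7, 197.7, 39.0]
ee_rot: [180.0, 0.0, 176.9]
force: [0.3, 0.1, -2.4]
gripper_width: 27.7
gripper_force: 30.0
time_s: 8.18
ee_pos: [394.4, 198.3, 35.6]
ee_rot: [180.0, 0.0, 177.0]
force: [-0.3, -0.4, -3.2]
gripper_width: 27.1
gripper_force: 30.0
```

```bash
python3 -m crank '[{"dx":0,"dy":0,"dz":-0.0015,"yaw":0},{"dx":0,"dy":0,"dz":-0.0015,"yaw":0},{"dx":0,"dy":0,"dz":-0.001,"yaw":0},{"dx":0,"dy":0,"dz":0,"yaw":0}]'
```

```text
time_s: 8.68
ee_pos: [394.4, 198.2, 32.3]
ee_rot: [-180.0, -0.0, 177.0]
force: [0.3, 0.2, -2.2]
gripper_width: 27.1
gripper_force: 30.0
```

```bash
python3 -m crank '[{"dx":0,"dy":0,"dz":-0.001,"yaw":0},{"dx":0,"dy":0,"dz":-0.0005,"yaw":0},{"dx":0,"dy":0,"dz":0,"yaw":0}]'
```

```text
time_s: 9.05
ee_pos: [394.5, 198.2, 31.8]
ee_rot: [180.0, 0.0, 177.0]
force: [-0.9, -0.4, 4.8]
gripper_width: 27.4
gripper_force: 30.0
```

The force shows contact with the bay floor. I'll open only partly, since the bay is narrow, and go up.

```bash
python3 -m crank '[{"dx":0,"dy":0,"dz":0,"yaw":0},{"dx":0,"dy":0,"dz":0,"yaw":0},{"dx":0,"dy":0,"dz":0,"yaw":0},{"dx":0,"dy":0,"dz":0,"yaw":0}]' 0.46 && python3 -m crank '[{"dx":0,"dy":0,"dz":0.01,"yaw":0},{"dx":0,"dy":0,"dz":0.02,"yaw":0},{"dx":0,"dy":0,"dz":0.04,"yaw":0},{"dx":0,"dy":0,"dz":0.04,"yaw":0},{"dx":0,"dy":0,"dz":0.04,"yaw":0},{"dx":0,"dy":0,"dz":0,"yaw":0},{"dx":0,"dy":0,"dz":0,"yaw":0}]'
python3 - <<'E'
from h import *
c=eyes.calibration("wrist");f=eyes.grab_frame("wrist")
cv2.imwrite("pics/w4.png",cv2.resize(f[:,:,::-1],(800,600)))
E
```

```text
time_s: 9.55
ee_pos: [394.4, 198.2, 31.1]
ee_rot: [180.0, -0.0, 177.0]
force: [-0.1, 0.1, 1.0]
gripper_width: 42.2
gripper_force: 0.0
time_s: 10.42
ee_pos: [393.9, 198.0, 150.8]
ee_rot: [-180.0, -0.0, 177.0]
force: [-0.1, 0.3, 0.2]
gripper_width: 41.8
gripper_force: 0.0
```

View pics/w4.png

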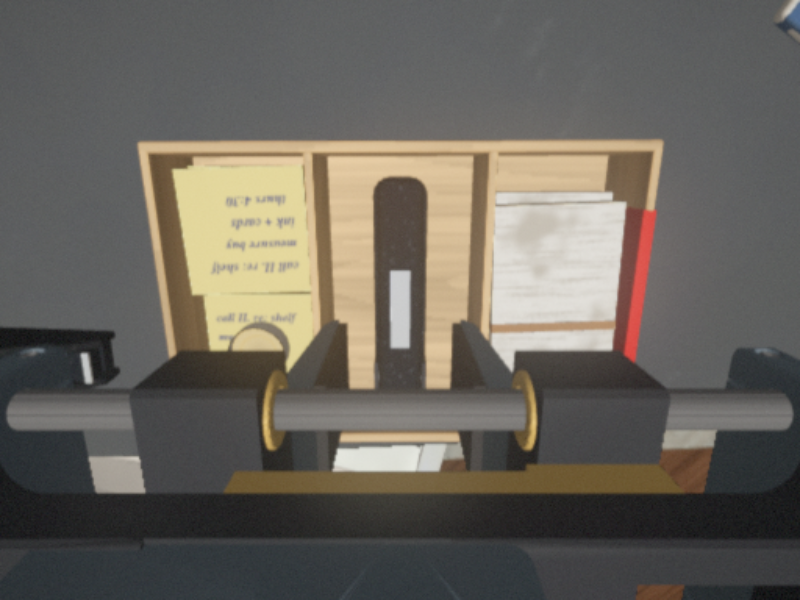

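The stapler lies flat and centred in the middle bay (x 375-427 between dividers at 320 and 485). I'll close the fingers and go over the red-capped bay.

```bash
python3 -m crank '[{"dx":0.003,"dy":0.0625,"dz":0,"yaw":0},{"dx":0.003,"dy":0.0625,"dz":0,"yaw":0},{"dx":0,"dy":0,"dz":0,"yaw":0},{"dx":0,"dy":0,"dz":-0.04,"yaw":0},{"dx":0,"dy":0,"dz":-0.03,"yaw":0},{"dx":0,"dy":0,"dz":-0.02,"yaw":0},{"dx":0,"dy":0,"dz":0,"yaw":0},{"dx":0,"dy":0,"dz":0,"yaw":0}]' 0 5
```

```text
time_s: 11.48
ee_pos: [399.3, 297.8, 79.3]
ee_rot: [-180.0, -0.0, 177.0]
force: [0.2, -0.2, 1.0]
gripper_width: 0.6
gripper_force: 0.0
```

```bash
python3 -m crank '[{"dx":-0.0006,"dy":-0.0125,"dz":-0.001,"yaw":0},{"dx":-0.0006,"dy":-0.0125,"dz":0,"yaw":0},{"dx":-0.0006,"dy":-0.0125,"dz":0,"yaw":0},{"dx":-0.0006,"dy":-0.0125,"dz":0,"yaw":0},{"dx":-0.0006,"dy":-0.0125,"dz":0,"yaw":0},{"dx":-0.0006,"dy":-0.0125,"dz":0,"yaw":0},{"dx":-0.0006,"dy":-0.0125,"dz":0,"yaw":0},{"dx":-0.0006,"dy":-0.0125,"dz":0,"yaw":0},{"dx":-0.0006,"dy":-0.0125,"dz":0,"yaw":0},{"dx":-0.0006,"dy":-0.0125,"dz":0,"yaw":0}]' && python3 -m crank '[{"dx":-0.0006,"dy":-0.0125,"dz":0,"yaw":0},{"dx":-0.0006,"dy":-0.0125,"dz":0,"yaw":0},{"dx":-0.0006,"dy":-0.0125,"dz":0,"yaw":0},{"dx":-0.0006,"dy":-0.0125,"dz":0,"yaw":0},{"dx":-0.0006,"dy":-0.0125,"dz":0,"yaw":0},{"dx":-0.0006,"dy":-0.0125,"dz":0,"yaw":0},{"dx":-0.0006,"dy":-0.0125,"dz":0,"yaw":0},{"dx":-0.0006,"dy":-0.0125,"dz":0,"yaw":0},{"dx":-0.0006,"dy":-0.0125,"dz":0,"yaw":0},{"dx":-0.0006,"dy":-0.0125,"dz":0,"yaw":0}]' && python3 -m crank '[{"dx":0,"dy":0,"dz":0,"yaw":0},{"dx":0,"dy":0,"dz":0,"yaw":0}]'
```

```text
time_s: 12.72
ee_pos: [394.4, 197.6, 78.4]
ee_rot: [180.0, 0.0, 177.0]
force: [0.3, 0.0, -0.0]
gripper_width: 0.5
gripper_force: 0.0
time_s: 13.98
ee_pos: [389.6, 97.6, 78.4]
ee_rot: [180.0, 0.0, 177.0]
force: [0.1, 0.7, -1.0]
gripper_width: 0.7
gripper_force: 0.0
time_s: 14.22
ee_pos: [389.7, 98.3, 78.4]
ee_rot: [180.0, 0.0, 177.0]
force: [-0.6, 0.1, 0.2]
gripper_width: 0.5
gripper_force: 0.0
```

The sweep met no contact. I'll rise clear and take a last look.

```bash
python3 -m crank '[{"dx":0,"dy":0,"dz":0.05,"yaw":0},{"dx":0,"dy":0,"dz":0.06,"yaw":0},{"dx":0,"dy":0,"dz":0.06,"yaw":0},{"dx":0,"dy":0,"dz":0.03,"yaw":0},{"dx":0,"dy":0,"dz":0,"yaw":0},{"dx":0,"dy":0,"dz":0,"yaw":0}]'
python3 - <<'E'
from h import *
f=eyes.grab_frame("scene");cv2.imwrite("pics/s2.png",cv2.resize(f[:,:,::-1],(800,600)))
E
```

```text
time_s: 14.98
ee_pos: [388.9, 98.2, 237.2]
ee_rot: [-180.0, -0.1, 177.0]
force: [-0.4, -0.5, 0.7]
gripper_width: 0.6
gripper_force: 0.0
```

View pics/s2.png

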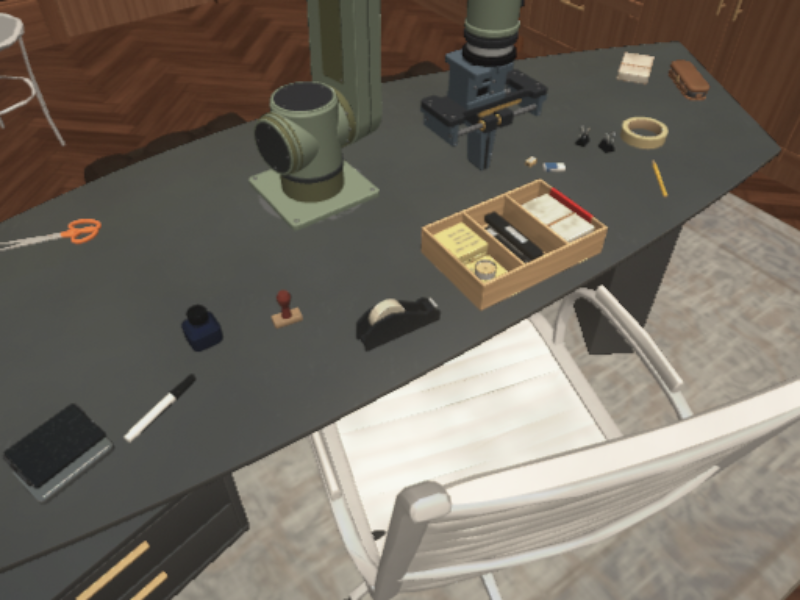

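The stapler sits upright in the middle bay at about (512,236). The dispenser, the stamp and everything else are where they were.

```bash
python3 -c "
from workcell import ticket
print(ticket.job_done())"
```

```text
the job is handed in; nothing more can be done
None
```

The stapler is set down upright in the tray's middle bay, the fingertip sweep about 1 cm above the rim met no contact, nothing else was moved, and the job was handed in at about 15 s.

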